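# Take two bench stacks apart and put each piece in its fitted holder

## Task

Clear up the goldsmith's bench: take the two stacks apart and set each of the four pieces upright and flat into the dark wood holder cut for its shape and size - the small white tin and the large brass-coloured tin in the small and large round holders, the brass cube and the flat grey metal block in the small and large square ones. Leave the jar of blue beads and the spool of copper wire standing where they are.

Things in the scene. Friction and masses are not known exactly. Their poses are not given: they have to be found in the camera images.
- white_tin: Small white round lidded tin with a beige label on the lid, 41 mm across the lid (38.8 mm below it), 18 mm high to the lid's shoulder (21 mm with the label); the lid's side runs from 8 to 18 mm. Origin at the centre of its underside, z up. Starts standing on the brass-coloured tin. About 55 g.
- brass_tin: Large brass-coloured round lidded tin with a beige label, 63 mm across the lid (61 mm below it), 26 mm high to the lid's shoulder, where the white tin stands on it; the lid's side runs from 12 to 26 mm. Origin at the centre of its underside, z up. Starts on the bench under the white tin. About 67 g.
- brass_cube: Brass dapping cube with round hollows, 44 mm on each side, 0.4 to 0.6 kg. Origin at the centre of its underside, axes along its sides, z up. Starts standing on the grey block, a little turned against it.
- grey_block: Plain light grey metal bench block, square, 65 x 65 mm, 19 mm high, about 0.3 kg. Origin at the centre of its underside, axes along its sides, z up. Starts on the bench under the brass cube.
- holder_small_round: Small round dark wood holder, 71 mm across, with a round recess 53 mm wide lined with grey felt: for the white tin. Fixed to the bench. Origin at the centre of its underside, z up; its floor is 4 mm above the bench and its rim 7.5 mm high and 9 mm wide.
- holder_large_round: Large round dark wood holder, 93 mm across, with a round recess 75 mm wide lined with grey felt: for the brass-coloured tin. Fixed to the bench. Origin at the centre of its underside, z up; its floor is 4 mm above the bench and its rim 7.5 mm high and 9 mm wide.
- holder_small_square: Small square dark wood holder, 74 x 74 mm, with a square recess 56 x 56 mm lined with blue felt: for the brass cube. Axes along its sides, turned anyhow up to 0.25 rad. Fixed to the bench. Origin at the centre of its underside, z up; its floor is 4 mm above the bench and its rim 7.5 mm high and 9 mm wide.
- holder_large_square: Large square dark wood holder, 95 x 95 mm, with a square recess 77 x 77 mm lined with blue felt: for the grey block. Axes along its sides, turned anyhow up to 0.25 rad. Fixed to the bench. Origin at the centre of its underside, z up; its floor is 4 mm above the bench and its rim 7.5 mm high and 9 mm wide.
- bead_jar: Bystander: glass jar of blue beads with a cork stopper, 50 mm across, 67 mm high, loose near the two stacks. Origin at the centre of its underside. Leave it where it is.
- wire_spool: Bystander: black spool of copper wire, 54 x 48 mm, 40 mm high, standing loose just behind the holders. Origin at the centre of its underside. Leave it where it is.

How it is judged:
By the outcome, as a careful person would: the job done as asked, in the order asked, and still so for the second after the job is handed in, with the robot touching nothing.
It also fails if it takes over 109 s, if anything falls off the work surface, if the arm or the gripper's body presses on something with over 40 N, if the wrist force passes 120 N, or if a joint passes its speed limit or range.

## Robot

A 6-joint arm with a two-finger parallel gripper is mounted at the origin on a cart in front of the work surface, level with it; the furniture and walls round the work are solid. World frame = base frame: x ahead of the robot, y to its left, z up, the work surface at z = 0. Lengths are in mm, angles in rad, forces in N, time in s.
With the tool pointing down it reaches from about 300 to 775 mm from the base axis. Payload 14.6 kg.
Tool frame: the origin (TCP) lies midway between the tips of the shut fingers; the grasp point (between the pads) lies 19 mm behind it; z points along the fingers, y is the line along which they close (so a half turn about z gives the same grasp; the last joint's range is limited). The gripper opens to 94 mm and grips with 3 to 60 N. Pads are 16 mm wide; open, the fingers measure 119 mm over their backs; the gripper's body (75 mm by 177 mm) begins 78 mm behind the grasp point.
Start: joints at [-1.18, 0.3, 1.521, -0, 1.321, -0.067], TCP at [243.078, -493.358, 205.446] pointing down, gripper open.
Joint ranges: [-3.03, 3.03], [-0.79, 2.21], [0.23, 2.52], [-1.04, 4.18], [0, 3.07], [-2.55, 2.55]. Speed limits (rad/s): [2.22, 2.22, 2.57, 3.14, 3.14, 3.14].

## Interface

Orientations are given as [roll, pitch, yaw] about the fixed x, y, z axes, in that order (R = Rz(yaw) Ry(pitch) Rx(roll)).
In Python, from cell import manip gives the robot as it stands.
- The arm moves only by the shell command python3 -m creep 'ROWS' [OPENING] [FORCE]. ROWS is text: rows parted by semicolons, each of 6 numbers parted by spaces: the shift along the tool's x, y, z normalised to -1 to 1, where 1 is 4 cm, then the turn, a rotation vector about the tool's x, y, z normalised to -1 to 1, where 1 is pi rad. In form: dx dy dz ax ay az; .... A call has 1 to 20 rows; each row shifts and turns the commanded pose from where the row before left it, along the tool's axes as they then stand; what a row does not reach is not made up. A row lasts 1/8 s, in which the tool goes at most 62.5 mm and 10.7 degrees, less where a joint would pass 70% of its speed; a pose out of reach is approached as far as the arm can. A call with a number of a shift or a turn outside -1 to 1 is refused whole. A call with a gripper value outside its range is refused whole. OPENING is the closure, from 0 (fully open) to 1 (shut), set as the call begins (- or left out, the last holds). The fingers move at their own pace and stop on an object; FORCE is the grip in N (left out, the last holds). Time passes only in rows, so rows that do not move let the fingers close. It gives the time, the measured TCP pose, the force, the opening and the grip force at its end, in the units of the state.
- manip.read_state(): the state, without advancing time (a new reading comes with each control period).
- manip.camera(name): name is "scene" or "top" or "wrist"; returns a dict with "color" (480x640x3 uint8, red, green, blue), "range_z" (480x640 float32, mm along the optical axis (not along the pixel's ray), 0 where there is no reading), "camera_matrix" (3x3 intrinsics, pixels), "k1" (the pictures are not rectified: a ray, as slopes to the right and down, at radius r is drawn at 1 + k1 r^2 times it, then the intrinsics apply), "T" (4x4, takes a point from camera to world coordinates). Camera axes: x right, y down, z forward; pixel columns grow to the right and rows downward; lengths in mm; the calibration is good to about 2 mm. A picture is of the moment at which its call begins.
- manip.sign_off(): hands the job in; it is judged then, once.
The state is a dict: "clock": time; "joints": joint angles; "qd": joint speeds; "effort": joint torques, N m; "eef_pos": TCP position; "eef_rot": TCP orientation; "wrist_force": force on the tool from outside, world axes, zero at the start; "moment": the same for the moment, N m; "finger_gap": finger opening in mm; "finger_force": force on a finger pad.
Only numpy, scipy, OpenCV 4.12 (cv2) and the standard library are available. Lean on these libraries where they do the work, as an engineer would, in place of code of your own. Each camera call takes 0.05 s, during which the arm holds its last target. There are 200 camera calls.

## Working session

There is one attempt and no reset: what is moved stays moved. The work goes in short steps, Python scripts to look and compute and a shell command to move; the robot and the scene stay as the last step left them, time stands still between calls to the robot, and variables do not carry over. Pictures are saved under pics/ and viewed, at most 15 in all, crops included, and the job is handed in when it is done.

```bash
ls; mkdir -p pics
python3 - <<'E'
from cell import manip
import cv2,numpy as np
print(manip.read_state())
for n in("top","scene"):
    c=manip.camera(n);cv2.imwrite(f"pics/{n}0.png",c["color"][:,:,::-1]);np.savez(f"{n}0.npz",**c)
    print(n,c["camera_matrix"],c["k1"],c["T"].round(3))
E
```

```text
pics
{'clock': 0.0, 'joints': array([-1.17961399e+00,  3.00489465e-01,  1.52158746e+00, -3.07712761e-05,
        1.32068813e+00, -6.65883587e-02]), 'qd': array([-5.86196993e-04,  1.98798705e-03, -1.21874618e-03, -3.77566422e-05,
        3.48824996e-04,  1.71060407e-03]), 'effort': array([ 2.43928662e-03, -5.31801689e+01, -3.52733517e+01,  7.08929077e-02,
        2.44234217e-02, -7.37273103e-05]), 'eef_pos': array([ 242.9673613 , -493.12990095,  204.87355845]), 'eef_rot': array([-3.14042088e+00, -4.82711971e-05,  4.57778302e-01]), 'wrist_force': array([ 0.076608  , -0.16844251,  0.29823854]), 'moment': array([-0.07263459, -0.00416249,  0.00049017]), 'finger_force': 0.0, 'finger_gap': 94.31973910095945}
top [[512.723718     0.         323.74924419]
 [  0.         512.723718   236.55790796]
 [  0.           0.           1.        ]] -0.06874180567949047 [[ 2.800000e-02 -9.910000e-01  1.310000e-01  4.488870e+02]
 [-9.990000e-01 -3.100000e-02 -2.100000e-02 -1.200300e+01]
 [ 2.500000e-02 -1.310000e-01 -9.910000e-01  1.159833e+03]
 [ 0.000000e+00  0.000000e+00  0.000000e+00  1.000000e+00]]
scene [[574.55677091   0.         320.67217139]
 [  0.         574.55677091 251.85085301]
 [  0.           0.           1.        ]] 0.01603607278906763 [[ 8.120000e-01 -2.410000e-01  5.310000e-01 -2.118610e+02]
 [-5.830000e-01 -3.450000e-01  7.350000e-01 -1.121147e+03]
 [ 6.000000e-03 -9.070000e-01 -4.210000e-01  6.848920e+02]
 [ 0.000000e+00  0.000000e+00  0.000000e+00  1.000000e+00]]
```

View pics/top0.png

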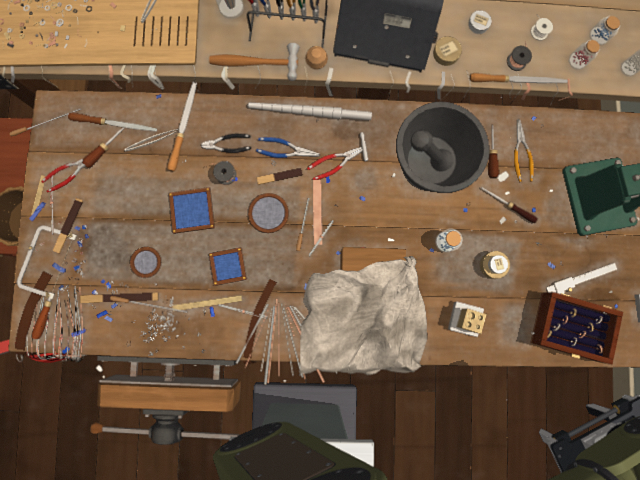

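View pics/scene0.png

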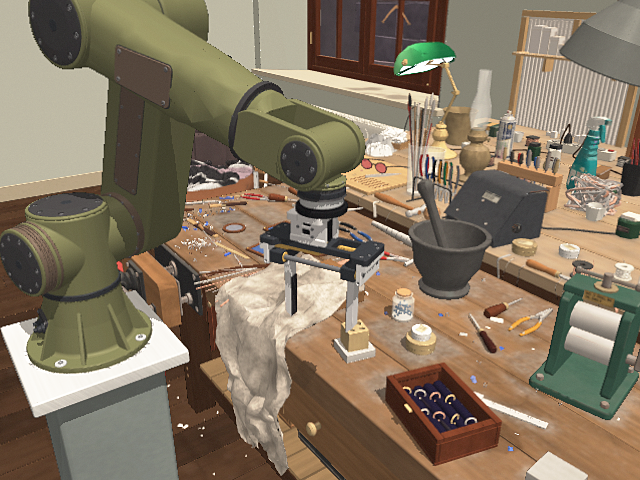

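The top view shows the holders on the left: large square (191,210), large round (268,212), small round (145,262), small square (227,266). The spool is at (222,173), the jar at (448,240), the tin stack at (496,264), and the cube on the block at (468,318). The scene view shows both stacks and the arm, with obstacles around them: the ring box, the mortar and a cloth.

```bash
cat > h.py <<'E'
import cv2,numpy as np
from cell import manip
def rays(c,px):
    px=np.asarray(px,float).reshape(-1,1,2)
    n=cv2.undistortPoints(px,c["camera_matrix"],np.array([float(c["k1"]),0,0,0])).reshape(-1,2)
    d=np.c_[n,np.ones(len(n))]@c["T"][:3,:3].T
    return c["T"][:3,3],d
def plane(c,px,z):
    o,d=rays(c,px); return o+d*((z-o[2])/d[:,2])[:,None]
def cross(c1,p1,c2,p2):
    o1,d1=rays(c1,p1);o2,d2=rays(c2,p2);out=[]
    for a,b in zip(d1,d2):
        s,*_=np.linalg.lstsq(np.c_[a,-b],o2-o1,rcond=None)
        P,Q=o1+a*s[0],o2+b*s[1];out.append(np.r_[(P+Q)/2,np.linalg.norm(P-Q)])
    return np.array(out)
def depth(c,px):
    o,d=rays(c,px); r=np.array([np.median(c["range_z"][int(v)-1:int(v)+2,int(u)-1:int(u)+2]) for u,v in px])
    return o+d*r[:,None]
def snap(name,fn):
    c=manip.camera(name); np.savez(fn+".npz",**c); cv2.imwrite(f"pics/{fn}.png",c["color"][:,:,::-1]); return c
def load(fn): return dict(np.load(fn+".npz"))
E
python3 - <<'E'
from h import *
t=load("top0")
names="LS LR SR SS spool jar tins grey cube".split()
px=[(191,210),(268,212),(145,262),(227,266),(222,173),(448,240),(496,264),(468,318),(474,320)]
for n,a,b in zip(names,plane(t,px,7),depth(t,px)): print(n,a.round(),b.round())
w=snap("wrist","w0");print(w["camera_matrix"],w["k1"],w["T"].round(3))
E
```

```text
LS [653. 268.   7.] [654. 269.   3.]
LR [654.  92.   7.] [655.  93.   3.]
SR [531. 365.   7.] [532. 366.   3.]
SS [528. 179.   7.] [529. 180.   3.]
spool [742. 202.   7.] [736. 198.  30.]
jar [ 603. -321.    7.] [ 595. -305.   65.]
tins [ 551. -432.    7.] [ 547. -419.   44.]
grey [ 427. -366.    7.] [ 428. -350.   60.]
cube [ 422. -380.    7.] [ 424. -363.   60.]
[[408.65721378   0.         311.01239661]
 [  0.         408.65721378 240.19711084]
 [  0.           0.           1.        ]] -0.08680781368489254 [[ 4.41000e-01 -8.67000e-01 -2.33000e-01  3.10650e+02]
 [-8.97000e-01 -4.27000e-01 -1.13000e-01 -4.59546e+02]
 [-1.00000e-03  2.59000e-01 -9.66000e-01  3.84004e+02]
 [ 0.00000e+00  0.00000e+00  0.00000e+00  1.00000e+00]]
```

View pics/w0.png

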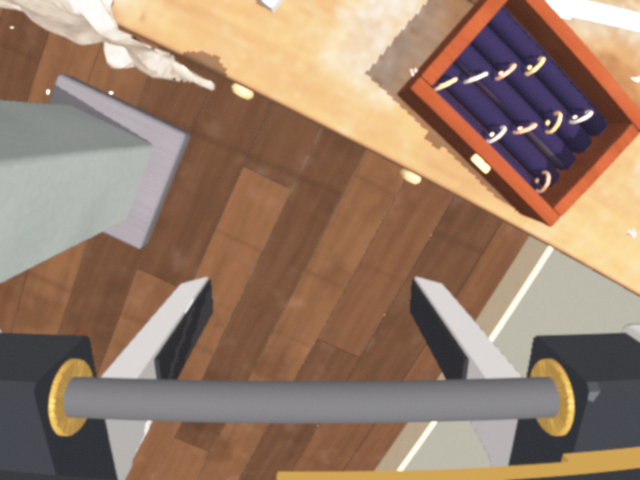

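The wrist view shows the floor, the ring box and the bench edge. I'll square the tool to yaw 0 and move over the stacks.

```bash
python3 -m creep '0 0 0 0 0 0.0486; 0 0 0 0 0 0.0486; 0 0 0 0 0 0.0486; 1 -0.43 0 0 0 0; 1 -0.43 0 0 0 0; 1 -0.43 0 0 0 0; 1 -0.43 0 0 0 0; 1 -0.43 0 0 0 0; 0.9 -0.43 0 0 0 0; 0 0 0 0 0 0; 0 0 0 0 0 0'; python3 -c "
from h import *
snap('wrist','w1');print(manip.read_state())"
```

```text
clock: 1.52
eef_pos: [478.6, -390.4, 205.1]
eef_rot: [-3.141, 0.001, -0.0]
wrist_force: [0.6, 0.2, -0.2]
finger_gap: 94.0
finger_force: 0.0
{'clock': 1.575, 'joints': array([-7.44099531e-01,  4.52581278e-01,  1.31300440e+00, -1.60762333e-04,
        1.37636270e+00,  8.27699715e-01]), 'qd': array([-6.52387946e-03, -3.58112360e-03,  1.44578127e-03, -5.83331616e-04,
       -8.93009872e-06,  3.10767196e-03]), 'effort': array([ 1.03570338e+00, -6.20032883e+01, -3.60594606e+01,  8.63659289e-02,
       -4.51641530e-02,  3.88034663e-03]), 'eef_pos': array([ 478.33464477, -390.68109832,  205.31256799]), 'eef_rot': array([-3.14146812e+00,  3.68660485e-04, -9.71807303e-04]), 'wrist_force': array([-0.03232616, -0.25517296,  0.26649813]), 'moment': array([0.03926122, 0.03245438, 0.02311197]), 'finger_force': 0.0, 'finger_gap': 94.27061192688983}
```

View pics/w1.png

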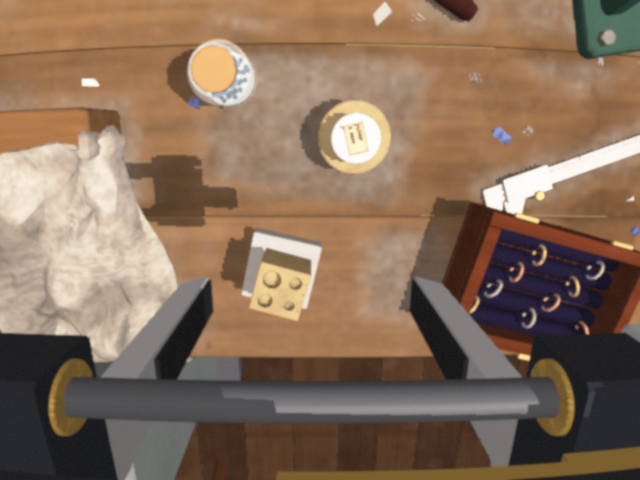

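The wrist view shows the jar at (220,72), the tin stack at (356,138) and the block with the cube at (282,275). The ring box is right of x=440.

```bash
cat >> h.py <<'E'
def find(c,box,lo,hi,save=None):
    x0,y0,x1,y1=box
    hsv=cv2.cvtColor(c["color"][y0:y1,x0:x1],cv2.COLOR_RGB2HSV)
    m=cv2.inRange(hsv,np.array(lo),np.array(hi)); m=cv2.morphologyEx(m,cv2.MORPH_OPEN,np.ones((3,3)))
    k,_=cv2.findContours(m,cv2.RETR_EXTERNAL,cv2.CHAIN_APPROX_NONE); k=max(k,key=cv2.contourArea)
    return cv2.convexHull(k).reshape(-1,2).astype(float)+[x0,y0], cv2.contourArea(k)
def circle(c,hull,z):
    p=plane(c,hull,z)[:,:2].astype(np.float32)
    A=np.c_[2*p,np.ones(len(p))];s=np.linalg.lstsq(A,(p**2).sum(1),rcond=None)[0]
    return s[:2],2*np.sqrt(s[2]+s[0]**2+s[1]**2)
def rect(c,hull,z):
    p=plane(c,hull,z)[:,:2].astype(np.float32); return cv2.minAreaRect(p)
E
python3 - <<'E'
from h import *
c=load("w1")
hsv=cv2.cvtColor(c["color"],cv2.COLOR_RGB2HSV)
for n,p in dict(white=(340,150),white2=(370,125),brass=(325,150),brass2=(356,106),bench=(356,190),cubetop=(282,290),cubeside=(285,260),hollow=(272,278),grey=(290,242),grey2=(312,275),bench2=(350,270),shadow=(310,150)).items(): print(n,hsv[p[1],p[0]],depth(c,[p]).round()[0])
big=cv2.resize(c["color"][90:330,230:410,::-1],None,fx=3,fy=2.5) if 0 else cv2.resize(c["color"][85:335,230:410,::-1],None,fx=2.4,fy=2.4,interpolation=cv2.INTER_CUBIC)
cv2.imwrite("pics/c1.png",big)
E
```

```text
white [ 15   4 254] [ 539. -413.   44.]
white2 [ 20   3 254] [ 559. -437.   44.]
brass [ 17  98 154] [ 538. -402.   26.]
brass2 [ 21  95 239] [ 575. -428.   26.]
bench [ 14  67 163] [ 500. -432.   -1.]
cubetop [ 19 100 228] [ 424. -365.   63.]
cubeside [ 18 109 119] [ 444. -367.   42.]
hollow [ 20  97 236] [ 432. -356.   56.]
grey [ 14  18 240] [ 454. -370.   19.]
grey2 [ 17  25 233] [ 422. -391.   19.]
bench2 [ 13 124 165] [ 420. -428.    0.]
shadow [14 65 98] [ 537. -389.   -0.]
```

View pics/c1.png

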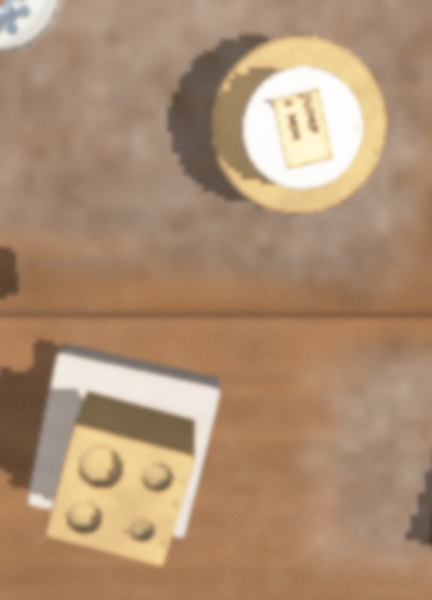

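The crop confirms the white lid concentric on the brass tin. The cube sits on the front part of the grey block, turned slightly.

```bash
cat > m.py <<'E'
from h import *
import sys
def meas(fn,wb,cb):
    c=load(fn)
    h,a=find(c,wb,(0,0,200),(180,40,255)); print("white",[v.round(1) for v in circle(c,h,44)],h.mean(0),cv2.minEnclosingCircle(h.astype(np.float32)))
    h,a=find(c,wb,(15,0,140),(26,160,255)); print("brass",[np.round(v,1) for v in circle(c,h,26)])
    h,a=find(c,cb,(15,80,190),(26,160,255)); r=rect(c,h,63); print("cube",r)
E
python3 - <<'E'
from m import *
meas("w1",(312,95,400,180),(235,225,330,330))
E
```

```text
white [array([ 548.5, -425.9]), np.float64(40.3)] [353.96774194 137.32258065] ((355.63714599609375, 137.85592651367188), 25.323259353637695)
brass [array([ 548.8, -427.1]), np.float64(63.7)]
cube ((422.4687194824219, -362.9928894042969), (44.12294387817383, 44.12062072753906), 73.86658477783203)
```

```bash
python3 -m creep '0.58 0.29 0.7 0 0 0; 0.58 0.29 0.7 0 0 0; 0.58 0.29 0.7 0 0 0; 0 0 0 0 0 0; 0 0 0 0 0 0'
python3 - <<'E'
from h import *
c=snap('wrist','w2')
h,a=find(c,(200,80,440,400),(0,0,215),(180,30,255));print(a,h.min(0),h.max(0))
print([v.round(1) for v in circle(c,h,44)])
c1=load("w1");h1,_=find(c1,(312,95,400,180),(0,0,200),(180,40,255))
p1=cv2.fitEllipse(h1.astype(np.float32))[0];p2=cv2.fitEllipse(h.astype(np.float32))[0]
print("2-view",p1,p2,cross(c1,[p1],c,[p2]).round(1))
print(manip.read_state()['eef_pos'])
E
```

```text
clock: 2.2
eef_pos: [548.0, -425.6, 122.5]
eef_rot: [3.141, -0.001, -0.001]
wrist_force: [0.7, -0.7, 0.3]
finger_gap: 94.2
finger_force: 0.0
1254.0 [284. 219.] [343. 276.]
[array([ 548.9, -426.2]), np.float64(39.6)]
2-view (355.54083251953125, 137.8045196533203) (312.97247314453125, 247.63922119140625) [[ 5.486e+02 -4.262e+02  4.170e+01  2.000e-01]]
[ 548.18443548 -425.602733    123.08253135]
```

View pics/w2.png

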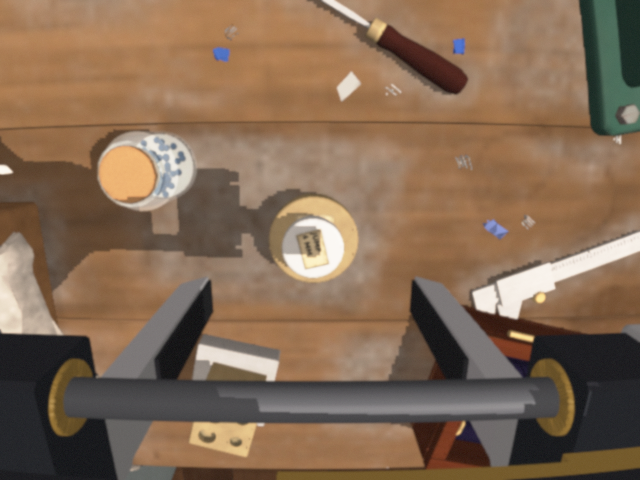

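The white tin is centred under the tool at (313,248), at (548.6, −426, about 43). I'll go down to TCP z≈32 and close.

```bash
python3 -m creep '0 0 0.76 0 0 0; 0 0 0.76 0 0 0; 0 0 0.74 0 0 0; 0 0 0 0 0 0; 0 0 0 0 0 0' && python3 -m creep '0 0 0 0 0 0; 0 0 0 0 0 0; 0 0 0 0 0 0; 0 0 0 0 0 0; 0 0 0 0 0 0; 0 0 0 0 0 0' 1 10
```

```text
clock: 2.88
eef_pos: [549.2, -425.7, 33.5]
eef_rot: [3.14, -0.002, -0.0]
wrist_force: [-0.1, 0.4, 1.2]
finger_gap: 94.3
finger_force: 0.0
clock: 3.62
eef_pos: [548.7, -425.0, 31.0]
eef_rot: [3.142, 0.0, -0.0]
wrist_force: [-0.6, 0.3, 0.4]
finger_gap: 40.4
finger_force: 10.0
```

```bash
python3 -m creep '0 0 -0.3 0 0 0; 0 0 -0.6 0 0 0; 0 0 -0.9 0 0 0; 0 -0.5 -0.9 0 0 0; -0.1 -1 -0.8 0 0 0; -0.1 -1 -0.8 0 0 0; -0.1 -1 0 0 0 0; -0.1 -1 0 0 0 0; -0.1 -1 0 0 0 0; -0.1 -1 0 0 0 0; 0 -1 0 0 0 0; 0 -1 0 0 0 0; 0 -1 0 0 0 0; 0 -1 0 0 0 0; 0 -1 0 0 0 0; 0 -1 0 0 0 0; 0 -1 0 0 0 0; 0 -1 0 0 0 0; 0 -0.6 0 0 0 0; 0 0 0 0 0 0'; python3 -c "
from h import *
snap('wrist','w3');print(manip.read_state()['eef_pos'])"
```

```text
clock: 6.12
eef_pos: [524.6, 180.1, 203.7]
eef_rot: [-3.141, -0.001, 0.002]
wrist_force: [-0.2, 0.3, -0.9]
finger_gap: 40.4
finger_force: 10.0
[524.7564516  179.12398807 203.54980031]
```

View pics/w3.png

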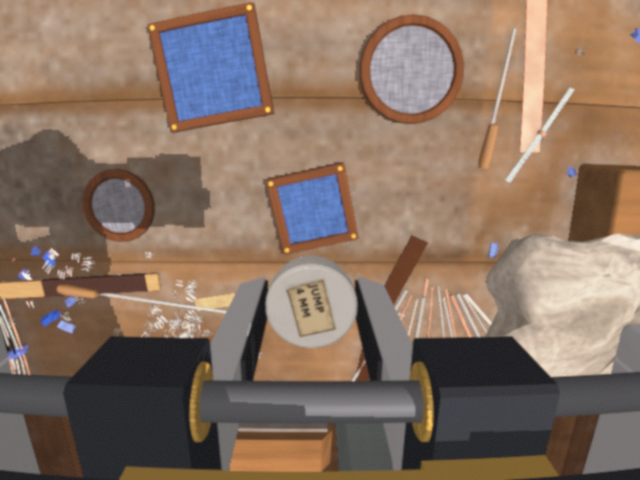

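All four holders are in view: large square (212,68), large round (411,69), small round (119,205), small square (311,207). The white tin is held upright. I'll take a second view further left.

```bash
python3 -m creep '0 -1 0 0 0 0; 0 -1 0 0 0 0; 0 -1 0 0 0 0; 0 0 0 0 0 0; 0 0 0 0 0 0'
python3 - <<'E'
from h import *
c1=load('w3');c2=snap('wrist','w4');print(manip.read_state()['eef_pos'])
c3=load('top0')
Z=4
def sq(c,box):
    h,a=find(c,box,(95,80,60),(125,255,255)); return h,a
B1={'LS':(140,0,280,135),'SS':(260,160,365,260)}
def ctr(h): 
    M=cv2.moments(h.astype(np.float32)); return M['m10']/M['m00'],M['m01']/M['m00']
hsv=cv2.cvtColor(c1['color'],cv2.COLOR_RGB2HSV)
for p in((119,195),(411,69),(60,190),(440,150),(363,69),(88,205)):print(p,hsv[p[1],p[0]])
for n,(x,y) in dict(LS=(212,68),SS=(311,207)).items():
    z=[]
    for c,box in((c1,B1[n]),(c2,(B1[n][0]+90,B1[n][1],min(640,B1[n][2]+190),B1[n][3]))):
        h,a=sq(c,box); r=rect(c,h,Z); z.append(ctr(h)); print(n,a,np.round(r[0],1),np.round(r[1],1),round(r[2],2),h.min(0),h.max(0))
    print(' 2view',cross(c1,[z[0]],c2,[z[1]]).round(1))
E
```

```text
clock: 6.8
eef_pos: [525.1, 297.8, 203.2]
eef_rot: [3.141, -0.0, -0.001]
wrist_force: [0.6, -0.3, -1.3]
finger_gap: 40.5
finger_force: 10.0
[525.19756956 297.63860811 203.28795701]
(119, 195) [132  12 103]
(411, 69) [141  10 176]
(60, 190) [14 52 83]
(440, 150) [ 13  79 162]
(363, 69) [ 11 155 146]
(88, 205) [ 10 152  77]
LS 7582.0 [654.9 269.3] [76.6 76.4] 9.44 [161.  16.] [260. 119.]
LS 7781.0 [654.8 268.9] [76.7 76.7] 9.44 [295.  16.] [392. 119.]
 2view [[655.6 269.    3.5   0. ]]
SS 3285.0 [528.5 179.3] [55.5 55.4] 12.46 [279. 175.] [346. 242.]
SS 3162.5 [528.4 178.9] [55.3 55.2] 12.32 [405. 176.] [468. 242.]
 2view [[5.292e+02 1.793e+02 4.500e+00 1.000e-01]]
```

View pics/w4.png

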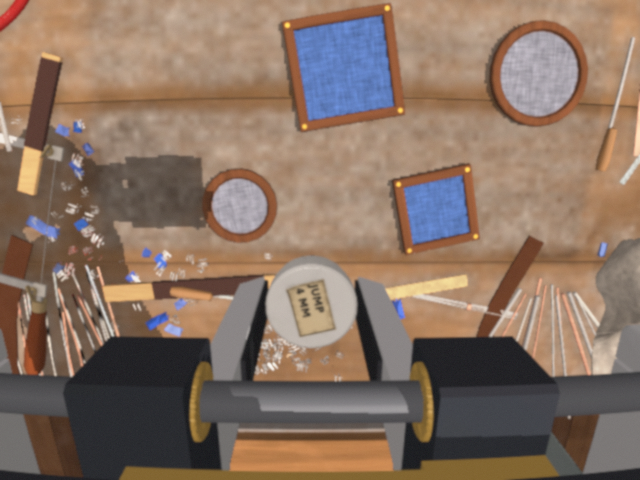

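Run:
```python
from h import *
c1=load('w3');c2=load('w4')
B={'SR':((80,165,160,245),(200,165,280,245)),'LR':((355,10,468,128),(485,15,592,130))}
for n,bs in B.items():
    z=[]
    for c,b in zip((c1,c2),bs):
        h,a=find(c,b,(0,0,60),(180,45,255)); z.append(cv2.fitEllipse(h.astype(np.float32))[0]); ce,d=circle(c,h,4)
        h2,a2=find(c,b,(4,100,60),(13,255,200)); ce2,d2=circle(c,h2,7.5)
        print(n,ce.round(1),d.round(1),'rim',ce2.round(1),d2.round(1))
    print(cross(c1,[z[0]],c2,[z[1]]).round(1))
```

```text
SR [532.6 366.2] 51.9 rim [533.2 364.7] 70.6
SR [532.5 365.9] 52.0 rim [533.1 365.7] 70.1
[[533.  365.7   4.6   0. ]]
LR [653.9  92.4] 73.9 rim [653.3  93. ] 92.8
LR [653.8  92.3] 74.0 rim [653.1  94.4] 93.6
[[6.544e+02 9.240e+01 3.000e+00 2.000e-01]]
```

```bash
python3 -m creep '0.1 -0.85 0.2 0 0 0; 0.1 -0.86 0.6 0 0 0; 0 0 0.9 0 0 0; 0 0 0.9 0 0 0; 0 0 0.9 0 0 0; 0 0 0.7 0 0 0; 0 0 0 0 0 0; 0 0 0 0 0 0'; python3 -c "
from h import *
print(manip.read_state())"
```

```text
clock: 7.85
eef_pos: [533.8, 367.1, 36.7]
eef_rot: [-3.141, -0.002, -0.001]
wrist_force: [-0.8, 0.4, 0.7]
finger_gap: 40.4
finger_force: 10.0
{'clock': 7.85, 'joints': array([ 5.45937356e-01,  6.84047567e-01,  1.36596119e+00, -2.42475509e-05,
        1.08971020e+00,  2.11777445e+00]), 'qd': array([ 0.0058154 , -0.01078829, -0.0062908 , -0.00078189, -0.00407592,
        0.00341828]), 'effort': array([-1.51221114e-01, -6.80929899e+01, -3.06405258e+01, -2.57854792e-02,
       -7.68500660e-02, -7.21852426e-03]), 'eef_pos': array([533.78875058, 367.11049326,  36.70303614]), 'eef_rot': array([-3.14063651e+00, -1.61150974e-03, -1.03033367e-03]), 'wrist_force': array([-0.80008296,  0.36007489,  0.71642763]), 'moment': array([ 0.05091301,  0.04866542, -0.02782235]), 'finger_force': 9.999972581863403, 'finger_gap': 40.4357326137038}
```

```bash
python3 -m creep '0 0.02 0.4 0 0 0; 0 0 0.2 0 0 0; 0 0 0.05 0 0 0; 0 0 0 0 0 0'
```

```text
clock: 8.35
eef_pos: [532.9, 366.6, 9.0]
eef_rot: [3.142, 0.0, -0.0]
wrist_force: [0.4, -0.1, -0.5]
finger_gap: 40.4
finger_force: 10.0
```

```bash
python3 -m creep '0 0 0 0 0 0; 0 0 0 0 0 0; 0 0 0 0 0 0' 0.4 && python3 -m creep '0 0 -0.3 0 0 0; 0 0 -1 0 0 0; 0 0 -1 0 0 0; 0 0 -1 0 0 0; 0 0 -1 0 0 0; 0 0 0 0 0 0; 0 0 0 0 0 0' 0
python3 - <<'E'
from h import *
c=snap('wrist','w5')
h,a=find(c,(200,100,420,400),(0,0,150),(180,30,255));print(a,[v.round(1) for v in circle(c,h,22)],h.min(0),h.max(0))
print(manip.read_state()['eef_pos'],depth(c,[h.mean(0)-[12,0],h.mean(0)+[0,14]]))
cv2.imwrite('pics/c5.png',c['color'][100:420,150:500,::-1])
E
```

```text
clock: 8.72
eef_pos: [532.9, 366.6, 9.1]
eef_rot: [-3.142, -0.0, -0.0]
wrist_force: [-0.3, -0.7, -0.2]
finger_gap: 56.4
finger_force: 0.0
clock: 9.6
eef_pos: [532.6, 366.4, 180.8]
eef_rot: [3.141, 0.0, -0.0]
wrist_force: [0.2, 0.4, 0.1]
finger_gap: 94.0
finger_force: 0.0
2167.0 [array([535.9, 365.2]), np.float64(46.8)] [287. 191.] [340. 246.]
[532.50995268 366.34160235 180.17051906] [[533.71666006 373.71941391  22.61520674]
 [521.52282862 363.56869408  22.68979516]]
```

View pics/c5.png

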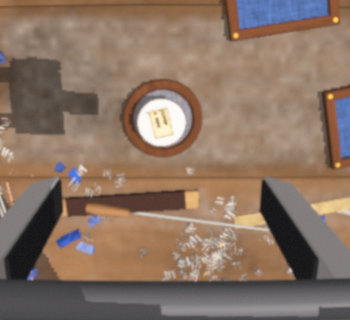

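The white tin stands flat in the small round holder, at about (162,120) in the crop. Next I go back for the brass tin.

```bash
python3 -m creep '0 0.99 0 0 0 0; 0 0.99 0 0 0 0; 0.04 0.99 0 0 0 0; 0.04 0.99 0 0 0 0; 0.04 0.99 0 0 0 0; 0.04 0.99 0 0 0 0; 0.04 0.99 0 0 0 0; 0.04 0.99 0 0 0 0; 0.04 0.99 0 0 0 0; 0.04 0.99 0 0 0 0; 0.04 0.99 0 0 0 0; 0.04 0.99 0 0 0 0; 0 0.99 0 0 0 0; 0 0.99 0 0 0 0; 0 0.99 0 0 0 0; 0 0.99 0.2 0 0 0; 0 0.99 0.2 0 0 0; 0 0.99 0.3 0 0 0; 0 0.99 0.4 0 0 0; 0 0.99 0.4 0 0 0' && python3 -m creep '0 0 0 0 0 0; 0 0 0 0 0 0'
python3 - <<'E'
from h import *
c=snap('wrist','w6'); w=load('w2')
for k in (c,w):
    h,a=find(k,(255,180,365,300),(16,90,140),(26,160,255)); print(a,[np.round(v,1) for v in circle(k,h,26)],h.min(0),h.max(0))
    h,a=find(k,(255,180,365,300),(16,90,200),(26,160,255)); print(a,[np.round(v,1) for v in circle(k,h,26)],h.min(0),h.max(0))
print(manip.read_state()['eef_pos'])
cv2.imwrite('pics/c6.png',cv2.resize(c['color'][180:310,235:385,::-1],None,fx=2,fy=2))
E
```

```text
clock: 12.15
eef_pos: [548.2, -426.4, 119.3]
eef_rot: [-3.14, 0.001, -0.0]
wrist_force: [-0.2, 0.8, -0.9]
finger_gap: 93.9
finger_force: 0.0
clock: 12.4
eef_pos: [548.6, -424.8, 120.5]
eef_rot: [-3.141, 0.001, -0.0]
wrist_force: [0.1, 1.3, -0.3]
finger_gap: 93.9
finger_force: 0.0
5848.5 [array([ 549.4, -426.6]), np.float64(62.4)] [271. 197.] [359. 284.]
2974.5 [array([ 549.3, -427. ]), np.float64(60.6)] [273. 199.] [359. 282.]
2142.5 [array([ 549.4, -426.8]), np.float64(62.3)] [274. 196.] [357. 282.]
1494.0 [array([ 549.3, -427.3]), np.float64(60.4)] [282. 198.] [357. 281.]
[ 548.94555409 -424.52178116  121.11374184]
```

View pics/c6.png

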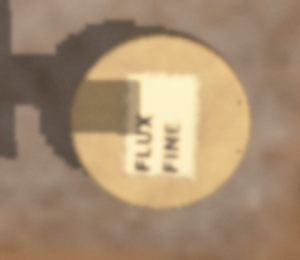

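The brass tin is unmoved and in the middle of the view.

```bash
python3 - <<'E'
from h import *
a,b=load('w1'),load('w6')
p=[]
for k,bx in((a,(312,95,400,180)),(b,(255,180,365,300))):
    h,_=find(k,bx,(16,85,140),(26,160,255)); p.append(cv2.fitEllipse(h.astype(np.float32))[0])
print("tin top",cross(a,[p[0]],b,[p[1]]).round(1))
E
python3 -m creep '0.01 0.04 0.9 0 0 0; 0 0 0.9 0 0 0; 0 0 0.7 0 0 0; 0 0 0.35 0 0 0; 0 0 0 0 0 0; 0 0 0 0 0 0' && python3 -m creep '0 0 0 0 0 0; 0 0 0 0 0 0; 0 0 0 0 0 0; 0 0 0 0 0 0; 0 0 0 0 0 0' 1 12
```

```text
tin top [[ 549.5 -426.8   23.2    0. ]]
clock: 13.2
eef_pos: [549.8, -427.3, 8.7]
eef_rot: [3.14, -0.002, 0.0]
wrist_force: [0.2, -1.3, -0.3]
finger_gap: 93.9
finger_force: 0.0
clock: 13.82
eef_pos: [549.1, -427.1, 7.2]
eef_rot: [3.142, -0.0, -0.0]
wrist_force: [-0.1, 0.6, 1.4]
finger_gap: 62.2
finger_force: 12.0
```

```bash
python3 -m creep '0 0 -0.3 0 0 0; 0 0 -0.7 0 0 0; 0 0 -0.9 0 0 0; 0 -0.5 -0.8 0 0 0; 0.2 -1 0 0 0 0; 0.2 -1 0 0 0 0; 0.2 -1 0 0 0 0; 0.2 -1 0 0 0 0; 0.2 -1 0 0 0 0; 0.2 -1 0 0 0 0; 0.2 -1 0 0 0 0; 0.2 -1 0 0 0 0; 0.2 -1 0 0 0 0; 0.2 -1 0 0 0 0; 0.2 -1 0 0 0 0; 0.2 -1 0 0 0 0; 0.2 -0.49 0 0 0 0; 0 0 0.9 0 0 0; 0 0 0.9 0 0 0; 0 0 0 0 0 0' && python3 -m creep '0 0 0 0 0 0'
```

```text
clock: 16.32
eef_pos: [652.0, 91.9, 40.9]
eef_rot: [3.141, 0.005, -0.001]
wrist_force: [0.1, 0.2, -0.5]
finger_gap: 62.5
finger_force: 12.0
clock: 16.45
eef_pos: [654.1, 92.2, 44.9]
eef_rot: [-3.141, -0.002, -0.001]
wrist_force: [-0.1, -0.0, 0.4]
finger_gap: 62.4
finger_force: 12.0
```

```bash
python3 -m creep '0 0 0.5 0 0 0; 0 0 0.2 0 0 0; 0 0 0.1 0 0 0; 0 0 0 0 0 0; 0 0 0 0 0 0' && python3 -m creep '0 0 0 0 0 0; 0 0 0 0 0 0; 0 0 0 0 0 0' 0.2 && python3 -m creep '0 0 -0.3 0 0 0; 0 0 -0.8 0 0 0; 0 0 -1 0 0 0; 0 0 -0.8 0 0 0; 0 0 0 0 0 0; 0 0 0 0 0 0' 0
python3 - <<'E'
from h import *
c=snap('wrist','w7')
print(manip.read_state()['eef_pos'])
h,a=find(c,(220,120,420,300),(16,80,140),(26,160,255)); print(a,[np.round(v,1) for v in circle(c,h,30)],h.min(0),h.max(0))
m=h.mean(0); print(depth(c,[m+[-25,0],m+[25,0],m+[0,25],m+[0,-25]]).round(1))
E
```

```text
clock: 17.08
eef_pos: [653.3, 92.6, 11.2]
eef_rot: [-3.142, -0.0, -0.0]
wrist_force: [1.0, -0.4, -0.6]
finger_gap: 62.4
finger_force: 12.0
clock: 17.45
eef_pos: [653.3, 92.6, 11.1]
eef_rot: [-3.142, -0.0, -0.0]
wrist_force: [-0.2, -0.3, 0.8]
finger_gap: 75.3
finger_force: 0.0
clock: 18.2
eef_pos: [652.9, 92.5, 126.6]
eef_rot: [3.142, 0.001, -0.0]
wrist_force: [-0.0, 0.5, -1.3]
finger_gap: 94.0
finger_force: 0.0
[652.73642529  92.48603334 126.05914206]
5809.5 [array([653.4,  92.9]), np.float64(62.2)] [268. 197.] [354. 283.]
[[653.4 110.9  29.6]
 [653.6  75.9  30.2]
 [635.4  93.4  30.7]
 [671.5  93.3  30.6]]
```

The brass tin is centred and level, with its top at 30 all round. Next is the cube.

```bash
python3 -m creep '-0.48 0.95 -0.1 0 0 0; -0.48 0.95 -0.1 0 0 0; -0.48 0.95 -0.1 0 0 0; -0.48 0.95 -0.1 0 0 0; -0.48 0.95 -0.1 0 0 0; -0.48 0.95 -0.1 0 0 0; -0.48 0.95 0 0 0 0; -0.48 0.95 0 0 0 0; -0.48 0.95 0 0 0 0; -0.48 0.95 0 0 0 0; -0.48 0.95 0 0 0 0; -0.48 0.95 0 0 0 0; 0 0 0 0 0 0.0447; 0 0 0 0 0 0.0447; 0 0 0 0 0 0; 0 0 0 0 0 0'
python3 - <<'E'
from h import *
c=snap('wrist','w8'); a=load('w1')
print(manip.read_state()['eef_pos'],manip.read_state()['eef_rot'])
z=[]
for k,b in((a,(235,225,330,330)),(c,(200,140,420,370))):
    h,ar=find(k,b,(16,80,190),(26,160,255)); r=rect(k,h,63); print(ar,np.round(r[0],1),np.round(r[1],1),round(r[2],1),h.min(0),h.max(0))
    M=cv2.moments(h.astype(np.float32)); z.append((M['m10']/M['m00'],M['m01']/M['m00']))
print(cross(a,[z[0]],c,[z[1]]).round(1))
cv2.imwrite('pics/c8.png',c['color'][120:400,170:470,::-1])
E
```

```text
clock: 20.25
eef_pos: [422.6, -363.2, 150.6]
eef_rot: [-3.141, 0.001, -0.278]
wrist_force: [-1.2, 0.0, -0.0]
finger_gap: 93.8
finger_force: 0.0
[ 422.67925727 -363.22752031  150.71229138] [-3.14129701e+00  5.12255491e-04 -2.78336775e-01]
2358.5 [ 422.6 -362.9] [43.7 44. ] 73.9 [250. 263.] [309. 320.]
2742.5 [ 422.8 -363. ] [43.2 43. ] 74.0 [280. 214.] [343. 275.]
[[ 427.9 -364.9   74.9    2.3]]
```

View pics/c8.png

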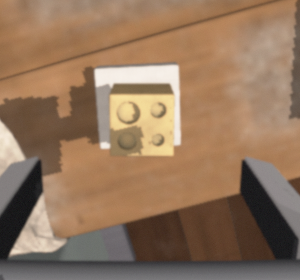

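The cube is aligned with the jaws, with its top centre at (422.7, −363). It sits on the near half of the block.

```bash
python3 -m creep '0 0 0.9 0 0 0; 0 0 0.9 0 0 0; 0 0 0.9 0 0 0; 0 0 0.4 0 0 0; 0 0 0 0 0 0; 0 0 0 0 0 0' && python3 -m creep '0 0 0 0 0 0; 0 0 0 0 0 0; 0 0 0 0 0 0; 0 0 0 0 0 0; 0 0 0 0 0 0; 0 0 0 0 0 0' 1 35
```

```text
clock: 21.05
eef_pos: [423.3, -363.9, 28.4]
eef_rot: [3.141, -0.002, -0.281]
wrist_force: [-0.1, -0.5, 0.2]
finger_gap: 93.8
finger_force: 0.0
clock: 21.8
eef_pos: [422.7, -363.4, 27.0]
eef_rot: [3.142, 0.0, -0.281]
wrist_force: [-0.1, -0.7, -0.5]
finger_gap: 43.3
finger_force: 35.0
```

```bash
python3 -m creep '0 0 -0.3 0 0 0; 0 0 -0.6 0 0 0; 0 0 -0.9 0 0 0; 0 0 -0.8 0 0 0; 0 0 0 0 0 -0.0527; 0 0 0 0 0 -0.0527; 0 0 0 0 0 -0.0527; 0.42 -0.975 0 0 0 0; 0.42 -0.975 0 0 0 0; 0.42 -0.975 0 0 0 0; 0.42 -0.975 0 0 0 0; 0.42 -0.975 0 0 0 0; 0.42 -0.975 0 0 0 0; 0.42 -0.975 0 0 0 0; 0.42 -0.975 0 0 0 0; 0.42 -0.975 0 0 0 0; 0.42 -0.975 0 0 0 0; 0.42 -0.975 0 0 0 0; 0.42 -0.975 0 0 0 0; 0.42 -0.97 0 0 0 0' && python3 -m creep '0 0 0 0 0 0; 0 0 0.8 0 0 0; 0 0 0.8 0 0 0; 0 0 0 0 0 0; 0 0 0 0 0 0'
python3 - <<'E'
from h import *
c=snap('wrist','w9');s=manip.read_state();print(s['eef_pos'],s['eef_rot'],s['joints'].round(2))
h,a=find(c,(200,120,430,400),(16,80,150),(26,160,255)); r=rect(c,h,s['eef_pos'][2]-8+44);print(a,np.round(r[0],1),np.round(r[1],1),round(r[2],1))
h,a=find(c,(0,0,640,300),(95,80,60),(125,255,255));print(a,h.mean(0))
E
```

```text
clock: 24.3
eef_pos: [527.5, 179.8, 131.4]
eef_rot: [3.142, 0.0, 0.216]
wrist_force: [-0.3, -0.2, -5.7]
finger_gap: 43.9
finger_force: 35.0
clock: 24.92
eef_pos: [528.2, 178.2, 68.5]
eef_rot: [-3.142, -0.001, 0.215]
wrist_force: [0.7, 0.3, -4.7]
finger_gap: 44.0
finger_force: 35.0
[528.41502266 178.33327788  68.75680206] [-3.14153115e+00 -2.20070756e-03  2.15324750e-01] [ 0.26  0.46  1.63 -0.    1.04  1.62]
10946.0 [528.3 180. ] [43.5 45.7] 12.3
10599.5 [205.41666667  51.66666667]
```

```bash
python3 -m creep '0.01 -0.02 0.8 0 0 0; 0 0 0.4 0 0 0; 0 0 0.17 0 0 0; 0 0 0 0 0 0; 0 0 0 0 0 0'; python3 -c "
from h import *
print(manip.read_state()['wrist_force'],manip.read_state()['eef_pos'])"
```

```text
clock: 25.6
eef_pos: [528.3, 179.4, 13.0]
eef_rot: [-3.142, -0.001, 0.216]
wrist_force: [0.3, 0.2, -5.2]
finger_gap: 44.1
finger_force: 35.0
[ 0.30599319  0.23756241 -5.19576061] [528.25274313 179.35431692  13.00102736]
```

Still hanging about 1 mm up; lower until it touches, then release.

```bash
python3 -m creep '0 0 0.03 0 0 0; 0 0 0 0 0 0; 0 0 0 0 0 0' && python3 -m creep '0 0 0 0 0 0; 0 0 0 0 0 0; 0 0 0 0 0 0' 0.4 && python3 -m creep '0 0 -0.3 0 0 0; 0 0 -0.8 0 0 0; 0 0 -1 0 0 0; 0 0 -1 0 0 0; 0 0 0 0 0 0; 0 0 0 0 0 0' 0
python3 - <<'E'
from h import *
c=snap('wrist','w10')
print(manip.read_state()['eef_pos'])
h,a=find(c,(200,100,430,330),(16,80,150),(26,160,255)); r=rect(c,h,48); print(a,np.round(r[0],1),np.round(r[1],1),round(r[2],1),h.min(0),h.max(0))
m=h.mean(0); print(depth(c,[m+[-25,-25],m+[25,-25],m+[25,25],m+[-25,25]]).round(1))
cv2.imwrite('pics/c10.png',c['color'][100:400,170:470,::-1])
E
```

```text
clock: 25.98
eef_pos: [528.3, 179.4, 12.0]
eef_rot: [-3.142, -0.001, 0.216]
wrist_force: [-2.8, -1.0, 6.4]
finger_gap: 43.8
finger_force: 35.0
clock: 26.35
eef_pos: [527.9, 179.3, 11.1]
eef_rot: [-3.142, -0.0, 0.216]
wrist_force: [0.1, -0.4, 0.2]
finger_gap: 56.4
finger_force: 0.0
clock: 27.1
eef_pos: [527.6, 179.2, 134.8]
eef_rot: [-3.142, 0.0, 0.216]
wrist_force: [0.1, 0.1, -0.1]
finger_gap: 94.0
finger_force: 0.0
[527.3733304  179.12694911 134.21600511]
3798.0 [528.4 179.9] [43.5 43.7] 12.3 [279. 213.] [343. 275.]
[[544.1 203.5  47.4]
 [551.2 171.   47.2]
 [516.8 163.   46.3]
 [509.9 196.7  47.8]]
```

View pics/c10.png

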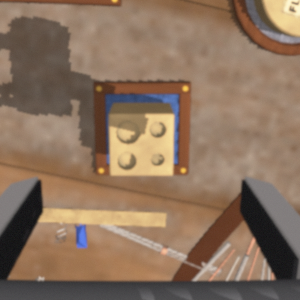

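The cube is seated in the small square holder, aligned with it. Last is the grey block.

```bash
python3 -m creep '-0.408 0.984 0 0 0 0; -0.408 0.984 0 0 0 0; -0.408 0.984 0 0 0 0; -0.408 0.984 0 0 0 0; -0.408 0.984 0 0 0 0; -0.408 0.984 0 0 0 0; -0.408 0.984 0 0 0 0; -0.408 0.984 0 0 0 0; -0.408 0.984 0 0 0 0; -0.408 0.984 0 0 0 0; -0.408 0.984 0 0 0 0; -0.408 0.984 0 0 0 0; -0.408 0.984 0 0 0 0; 0 0 0 0 0 0.0525; 0 0 0 0 0 0.0525; 0 0 0 0 0 0.0525; 0 0 0 0 0 0; 0 0 0 0 0 0'
python3 - <<'E'
from h import *
c=snap('wrist','w11'); a=load('w1')
s=manip.read_state();print(s['eef_pos'],s['eef_rot'])
z=[]
h,ar=find(c,(220,130,420,370),(0,0,100),(180,45,255)); r=rect(c,h,19); print(ar,np.round(r[0],1),np.round(r[1],1),round(r[2],1),h.min(0),h.max(0))
m=h.mean(0); print(depth(c,[m+[-20,-20],m+[20,20]]).round(1))
cv2.imwrite('pics/c11.png',c['color'][120:400,170:470,::-1])
E
```

```text
clock: 29.4
eef_pos: [429.9, -365.8, 134.5]
eef_rot: [-3.141, 0.001, -0.275]
wrist_force: [0.0, 0.8, -0.5]
finger_gap: 93.8
finger_force: 0.0
[ 429.97426301 -365.83770659  134.65173036] [-3.14126191e+00  6.36130077e-04 -2.76054105e-01]
7170.5 [ 426.5 -360.7] [64.6 66.1] 76.7 [261. 196.] [350. 284.]
[[ 449.2 -345.9   19.1]
 [ 411.5 -365.9   19. ]]
```

View pics/c11.png

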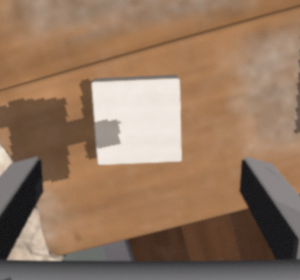

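The block is clear, with its top at (137,120) in the crop. I'll correct by a few millimetres, come down halfway and take the second view.

```bash
python3 -m creep '-0.13 -0.1 0.6 0 0 0; 0 0 0.6 0 0 -0.014; 0 0 0 0 0 0; 0 0 0 0 0 0'
python3 - <<'E'
from h import *
c=snap('wrist','w12'); a=load('w11')
s=manip.read_state();print(s['eef_pos'],s['eef_rot'])
z=[]
for k,b in((a,(220,130,420,370)),(c,(215,130,410,350))):
    h,ar=find(k,b,(0,0,100),(180,45,255)); r=rect(k,h,19); print(ar,np.round(r[0],1),np.round(r[1],1),round(r[2],1),h.min(0),h.max(0))
    M=cv2.moments(h.astype(np.float32)); z.append((M['m10']/M['m00'],M['m01']/M['m00']))
print(cross(a,[z[0]],c,[z[1]]).round(1))
E
```

```text
clock: 29.95
eef_pos: [426.5, -361.0, 87.9]
eef_rot: [3.141, -0.001, -0.235]
wrist_force: [-0.3, -0.3, 1.0]
finger_gap: 94.2
finger_force: 0.0
[ 426.57741191 -361.06782197   88.1302785 ] [ 3.14084389e+00 -1.27459960e-03 -2.35310684e-01]
7170.5 [ 426.5 -360.7] [64.6 66.1] 76.7 [261. 196.] [350. 284.]
9891.5 [ 426.7 -360.8] [64.4 65.6] 76.5 [260. 202.] [363. 301.]
[[ 4.259e+02 -3.605e+02  1.150e+01  3.000e-01]]
```

```bash
python3 -m creep '0 0 1 0 0 0; 0 0 0.7 0 0 0; 0 0 0.28 0 0 0; 0 0 0 0 0 0; 0 0 0 0 0 0' && python3 -m creep '0 0 0 0 0 0; 0 0 0 0 0 0; 0 0 0 0 0 0; 0 0 0 0 0 0; 0 0 0 0 0 0' 1 35
```

```text
clock: 30.62
eef_pos: [426.8, -361.2, 9.2]
eef_rot: [3.141, -0.002, -0.235]
wrist_force: [-0.1, -0.7, 0.8]
finger_gap: 94.1
finger_force: 0.0
clock: 31.25
eef_pos: [426.2, -360.8, 8.0]
eef_rot: [3.141, -0.0, -0.235]
wrist_force: [-0.3, 0.4, 2.5]
finger_gap: 64.5
finger_force: 35.0
```

```bash
python3 -m creep '0 0 -0.3 0 0 0; 0 0 -0.7 0 0 -0.0424; 0 0 -1 0 0 -0.0424; 0 0 -1 0 0 -0.0424; 0.514 -0.9125 0 0 0 0; 0.514 -0.9125 0 0 0 0; 0.514 -0.9125 0 0 0 0; 0.514 -0.9125 0 0 0 0; 0.514 -0.9125 0 0 0 0; 0.514 -0.9125 0 0 0 0; 0.514 -0.9125 0 0 0 0; 0.514 -0.9125 0 0 0 0; 0.514 -0.9125 0 0 0 0; 0.514 -0.9125 0 0 0 0; 0.514 -0.9125 0 0 0 0; 0.514 -0.9125 0 0 0 0; 0.514 -0.9125 0 0 0 0; 0.514 -0.9125 0 0 0 0; 0.514 -0.9125 0 0 0 0; 0.514 -0.9125 0 0 0 0' && python3 -m creep '0 0 0 0 0 0; 0 0 0.8 0 0 0; 0 0 0.8 0 0 0; 0 0 0 0 0 0; 0 0 0 0 0 0'
python3 - <<'E'
from h import *
c=snap('wrist','w13');s=manip.read_state();print(s['eef_pos'],s['eef_rot'],s['joints'].round(2))
h,a=find(c,(200,120,430,380),(0,0,120),(180,40,255)); r=rect(c,h,s['eef_pos'][2]-8+19);print(a,np.round(r[0],1),np.round(r[1],1),round(r[2],1))
cv2.imwrite('pics/c13.png',c['color'][60:400,150:490,::-1])
E
```

```text
clock: 33.75
eef_pos: [655.2, 270.6, 128.2]
eef_rot: [3.142, 0.0, 0.164]
wrist_force: [0.4, -0.3, -2.8]
finger_gap: 64.5
finger_force: 35.0
clock: 34.38
eef_pos: [655.8, 269.1, 65.7]
eef_rot: [-3.141, -0.002, 0.164]
wrist_force: [0.1, -0.4, -3.0]
finger_gap: 64.5
finger_force: 35.0
[655.89399199 269.27080913  66.05291638] [-3.14111189e+00 -2.54647682e-03  1.64113091e-01] [0.34 0.78 1.13 0.   1.23 1.74]
22235.5 [657.1 266.9] [ 68.3 107.9] 7.7
```

View pics/c13.png

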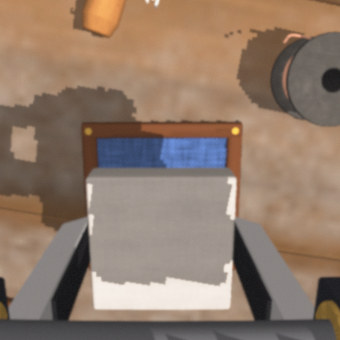

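The block is level and parallel to the holder, and the spool is clear at the upper right. I'll lower it.

```bash
python3 -m creep '-0.02 0 0.8 0 0 0; 0 0 0.4 0 0 0; 0 0 0.1 0 0 0; 0 0 0 0 0 0; 0 0 0 0 0 0' && python3 -m creep '0 0 0.02 0 0 0; 0 0 0 0 0 0; 0 0 0 0 0 0'
```

```text
clock: 35.05
eef_pos: [654.8, 269.3, 12.9]
eef_rot: [-3.141, -0.001, 0.164]
wrist_force: [0.6, -0.2, -2.7]
finger_gap: 64.8
finger_force: 35.0
clock: 35.42
eef_pos: [654.8, 269.3, 12.1]
eef_rot: [-3.141, -0.001, 0.164]
wrist_force: [-2.2, -0.5, 5.9]
finger_gap: 64.6
finger_force: 35.0
```

```bash
python3 -m creep '0 0 0 0 0 0; 0 0 0 0 0 0; 0 0 0 0 0 0' 0.15 && python3 -m creep '0 0 -0.3 0 0 0; 0 0 -0.8 0 0 0; 0 0 -1 0 0 0; 0 0 -1 0 0 0; -0.6 0 -1 0 0 0; -1 0 -0.8 0 0 0; -1 0 0 0 0 0; -1 0 0 0 0 0; 0 0 0 0 0 0; 0 0 0 0 0 0' 0
python3 - <<'E'
from h import *
c=snap('wrist','w14'); t=snap('top','top1'); t0=load('top0')
h,a=find(c,(150,0,480,180),(0,0,100),(180,45,255)); r=rect(c,h,23); print(a,np.round(r[0],1),np.round(r[1],1),round(r[2],1))
m=h.mean(0); print(m,depth(c,[m+[-20,-20],m+[20,20],m+[20,-20],m+[-20,20]]).round(1))
for n,b in dict(jar=(425,215,475,265),spool=(205,155,240,190)).items():
    d=cv2.absdiff(t['color'],t0['color'])[b[1]:b[3],b[0]:b[2]]; print(n,d.mean(),d.max())
E
```

```text
clock: 35.8
eef_pos: [654.3, 269.1, 10.9]
eef_rot: [-3.142, 0.0, 0.164]
wrist_force: [0.1, -0.9, 0.5]
finger_gap: 80.2
finger_force: 0.0
clock: 37.05
eef_pos: [512.9, 245.7, 207.9]
eef_rot: [-3.141, -0.001, 0.164]
wrist_force: [-0.0, -0.1, 0.7]
finger_gap: 93.9
finger_force: 0.0
6349.0 [653.1 269.7] [65.7 66.1] 9.4
[307.61538462  52.15384615] [[664.3 291.1  22.8]
 [638.1 252.9  22.7]
 [669.6 258.4  23.3]
 [632.6 286.2  23.1]]
jar 1.8269333333333333 58
spool 1.2361904761904763 6
```

View pics/w14.png

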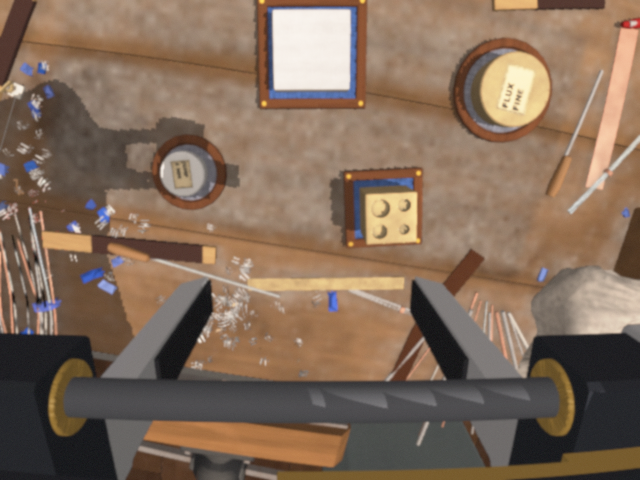

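All four pieces sit flat in their holders: block (312,52), brass tin (511,88), white tin (190,172), cube (390,215). Against the first top view, the spool's patch is unchanged. The jar's is nearly so, and the small change fits the arm's shadow having moved away. Handing in.

```bash
python3 -c "
from cell import manip
print(manip.sign_off())"
```

```text
the job is handed in; nothing more can be done
None
```

I set all four pieces flat in their matching holders, left the jar and spool standing where they were, and handed the job in at about 37 s.

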